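Clamp a spice jar in a turnbuckle jar vice

TASK

The lid of the spice jar is stuck, so fix the jar for opening: stand it upright on the board of the jar vice, in the middle between the two rubber jaw pads, and let go of it. Then turn the turnbuckle body by its ball-ended bars, top going away from the robot, so that both jaws draw in together and both pads press firmly on the jar. Go by feel: stop as soon as the bars turn clearly harder than they did with the jaws free, since too much squeeze cracks the glass, and leave the other things on the worktop where they are.

Things in the scene. Friction and masses are not known exactly. Their poses are not given: they have to be found in the camera images.
- spice_jar: The jar to clamp: glass spice jar with a round lid, 44 mm across, 100 mm tall, 0.1 to 0.2 kg; the only jar standing on the front part of the worktop. Origin at the centre of its underside, z up through the lid. The lid takes up the top 20 mm.
- jar_vice: Jar vice fixed to the worktop: wooden board 160 x 210 mm, its top 12 mm above the worktop, two dark steel jaws on guide rods, joined by a steel turnbuckle. Origin under the board's centre; y runs along the turnbuckle from right to left jaw, x from the turnbuckle (x = -50 mm) to the jar place (x = +40 mm). At the jar place jaws and pads reach 57 mm above the worktop.
- seat (a point): The jar place: the point on top of the board midway between the two jaw pads (12 mm above the worktop). At the start the pads stand 52 to 72 mm apart there; each pad face is 40 mm long in the vice's x and 36 mm high, its top edge 55 mm above the worktop.
- turnbuckle: Steel turnbuckle body; turns about its own y (level, along the vice's y, 75 mm above the worktop); origin on that axis, midway between its ends. Four bars 8 mm thick stand out along its own +x, -x, +z, -z, each with a smooth black 16 mm ball at its end, centred 50 mm from the axis, easily pushed over the top. Beside the balls nothing stands within 50 mm along y. It stays where it is left.
- jaw_left: Left jaw (at the vice's +y) with its springy rubber pad; slides only along the vice's y. Origin: that of the vice when wide open, shifted along y by as much as the jaw is drawn in. How far the pad stands out is unknown: its face lies 28 to 36 mm beyond this origin, whatever the other does, so the contact must be felt. Squeezing by 1 mm a side adds about 20 N.
- jaw_right: Right jaw (at the vice's -y), mirror image of the left one; the face of its pad, too, lies 28 to 36 mm beyond its origin.
- lime: Bystander: green lime, 55 mm; origin under its centre.
- garlic: Bystander: garlic bulb, 56 mm; origin under its centre.
- lemon: Bystander: lemon, 83 mm; origin under its centre.
- fork: Bystander: steel fork, 196 mm; origin under its centre.
- blue_mug: Bystander: mug, 90 mm tall; origin under its centre.
- kitchen_timer: Bystander: round kitchen timer, 64 mm; origin under its centre.
- spoon_1: Bystander: spoon, 188 mm; origin under its centre.
- hub (a point): Centre of the turnbuckle's hub. Tops of the bars going to the vice's +x draw both jaws in, 4.5 mm each per rad; 1.2 to 3.8 rad are needed. Free turning takes 0.28 N m (5.6 N square on at a ball), read while moving or after slow steps; each newton on the jar adds 0.009 N m: well held at 0.38 to 0.5 N m (7.5 to 10 N), cracked beyond 0.59 N m (12 N). After quick steps the reading sags.

How it is judged (in metres and radians):
On the way, in this order (a step that is already met when the one before it is completed fails the run):
1. the jar stands upright on the board between the jaws, released (horizontal distance between spice_jar and seat below 0.018 m and z of spice_jar in the frame of seat below 0.004 m and angle between spice_jar's own z axis and vertical below 0.1 rad and contact force between the fingers and spice_jar below 0.1 N), for 0.2 s.
2. both jaw pads press on the jar (contact force between each of jaw_left, jaw_right and spice_jar above 8 N), for 0.2 s.
At the end, for the whole second after the job is handed in: The jar stands upright (within 0.1 rad) on the vice board, at rest, its centre within 18 mm of the middle of the jar place, and both jaw pads press on it with more than 8 N each. No jaw may ever have pressed with more than 35 N, and no bystander have moved by more than 30 mm (all of step 2 and horizontal distance between spice_jar and seat below 0.018 m and z of spice_jar in the frame of seat below 0.004 m and angle between spice_jar's own z axis and vertical below 0.1 rad and linear speed of spice_jar below 0.01 m/s); the robot touches nothing.
It fails at once if the glass is cracked: a jaw presses on the jar with more than 35 N (contact force between any of jaw_left, jaw_right and spice_jar above 35 N).
It fails at once if a bystander is moved by more than 30 mm (distance of any of lime, garlic, lemon, fork, blue_mug, kitchen_timer, spoon_1 from where it was at the start of the episode above 0.03 m).
It also fails if it takes over 72 s, if anything falls off the work surface, if the arm or the gripper's body presses on something with over 40 N, if the wrist force passes 120 N, or if a joint passes its speed limit or range.

ROBOT

A 6-joint arm with a two-finger parallel gripper is mounted at the origin on a cart in front of the work surface, level with it; the furniture and walls round the work are solid. World frame = base frame: x ahead of the robot, y to its left, z up, the work surface at z = 0. Lengths are in mm, angles in rad, forces in N, time in s.
With the tool pointing down it reaches from about 375 to 900 mm from the base axis. Payload 3.1 kg.
Tool frame: the origin (TCP) lies midway between the tips of the shut fingers; the grasp point (between the pads) lies 19 mm behind it; z points along the fingers, y is the line along which they close (so a half turn about z gives the same grasp; the last joint's range is limited). The gripper opens to 85 mm and grips with 20 to 120 N. Pads are 22 mm wide; open, the fingers measure 114 mm over their backs; the gripper's body (76 mm by 85 mm) begins 54 mm behind the grasp point. The pads swing forward as they close: fully open they stand 13 mm farther back than shut.
Start: joints at [-1.375, 0.527, 1.433, -0, 1.181, -0.178], TCP at [228.243, -581.809, 231.31] pointing down, gripper open.
Joint ranges: [-3.08, 3.08], [-0.75, 2.2], [0.22, 2.44], [-1.43, 4.57], [0, 2.65], [-2.85, 2.85]. Speed limits (rad/s): [2.79, 2.79, 3.14, 3.14, 3.14, 3.14].

INTERFACE

Orientations are given as a rotation vector (axis times angle).
In Python, from workcell import * gives the robot as it stands. The module is installed in compiled form; this text tells all that it offers.
- The arm moves only by the tool step_arm, never from a script. Its argument "steps" is a list of rows, each an object with "travel": the shift along the tool's x, y, z each as a share of 0.02 m, from -1 to 1, a list of three; "turn": the turn, a rotation vector about the tool's x, y, z each as a share of 8 degrees, from -1 to 1, a list of three; "grip": the gripper's target within -1 to 1 (shut at 1, half-way at 0, fully open at -1). A call has exactly 10 rows; each row shifts and turns the commanded pose from where the row before left it, along the tool's axes as they then stand; what a row does not reach is not made up. A row lasts 1/8 s, in which the tool goes at most 62.5 mm and 10.7 degrees, less where a joint would pass 70% of its speed; a pose out of reach is approached as far as the arm can. A call with a number of a shift or a turn outside -1 to 1 is refused whole. A call with a gripper value outside its range is refused whole. The fingers move at their own pace and stop on an object; "grip_force" is the grip in N (left out, the last holds). Time passes only in rows, so rows that do not move let the fingers close, or fill a call up. It gives the time, the measured TCP pose, the force, the opening and the grip force at its end, in the units of the state.
- read_state(): the state, without advancing time (a new reading comes with each control period).
- camera(name): name is "scene" or "top"; returns (picture, depth): 400x640x3 uint8, red, green, blue; 400x640 float32, mm along the optical axis (not along the pixel's ray), 0 where there is no reading.
- get_calibration(name): a dict with "vertical_fov" (degrees; the focal length in pixels is half the picture's height over the tangent of half this angle, whatever the lens; pixels are square), "cx", "cy" (the principal point, pixels), "eye" and "rotation" of the camera in the world. Camera axes: x right, y up, looking along -z (the intrinsics and any distortion apply to the point x, -y, -z); pixel columns grow to the right and rows downward; lengths in mm; the calibration is good to about 2 mm. A picture is of the moment at which its call begins. get_calibration takes no time and is no camera call.
- finish_job(): hands the job in; it is judged then, once.
The state is a dict: "time_s": time; "joint_positions": joint angles; "dq": joint speeds; "joint_torque": joint torques, N m; "eef_pos": TCP position; "tcp_rot": TCP orientation; "ft_force": force on the tool from outside, world axes, zero at the start; "ft_torque": the same for the moment, N m; "opening": finger opening in mm; "gripper_force": force on a finger pad.
Only numpy, scipy, OpenCV 4.12 (cv2) and the standard library are available. Lean on these libraries where they do the work, as an engineer would, in place of code of your own. Each camera call takes 0.05 s, during which the arm holds its last target. There are 200 camera calls.

## Working session

There is one attempt and no reset: what is moved stays moved. The work goes in short steps, Python scripts to look and compute and a tool call to move; the robot and the scene stay as the last step left them, time stands still between calls to the robot, and variables do not carry over. Pictures are saved under pics/ and viewed, at most 10 in all, crops included, and the job is handed in when it is done.

Besides the shell and the picture viewer there is one more tool, called after "Request:" as name(argument=value, ...) on one line, values as JSON. step_arm: Moves the arm, as the interface text tells. Shift numbers are shares of 0.02 m and turn numbers shares of 8 degrees, none past 1 either way. Its arguments: {"type":"object","properties":{"steps":{"type":"array"},"grip_force":{"type":"number"}},"required":["steps"]}

```bash
mkdir -p pics
cat > h.py <<'E'
from workcell import *
import numpy as np, cv2
from scipy.spatial.transform import Rotation as R
def shot(n,f=None):
    p,d=camera(n)
    if f: cv2.imwrite('pics/'+f,p[:,:,::-1])
    c=get_calibration(n); h,w=d.shape; fl=h/2/np.tan(np.radians(c['vertical_fov'])/2)
    v,u=np.mgrid[:h,:w].astype(float)
    P=np.stack([(u-c['cx'])/fl*d,-(v-c['cy'])/fl*d,-d],-1)
    W=P@np.array(c['rotation']).T+np.array(c['eye']); W[d==0]=np.nan
    return p,d,W
E
python3 - <<'E'
from h import *
for n in('scene','top'):
    p,d,W=shot(n,n+'0.png'); np.save(n+'W.npy',W); print({k:np.round(v,3).tolist() if not isinstance(v,(str,dict)) else v for k,v in get_calibration(n).items()})
s=read_state(); print({k:np.round(v,3).tolist() for k,v in s.items()}); print(R.from_rotvec(s['tcp_rot']).as_matrix().round(3))
E
```

```text
Traceback (most recent call last):
  File "h.py", line 10, in shot
    W=P@np.array(c['rotation']).T+np.array(c['eye']); W[d==0]=np.nan
      ~~~~~~~~~~~~~~~~~~~~~~~~~~~^~~~~~~~~~~~~~~~~~~
ValueError: operands could not be broadcast together with shapes (400,640) (3,)
```

View pics/scene0.png

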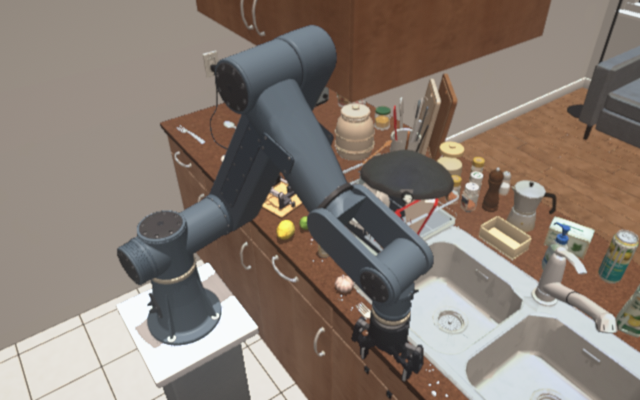

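The scene view shows the vice at about (283,195), partly hidden by the arm, the lemon at (285,230) and the garlic at (343,285). The jar can't be seen yet. The calibration's rotation looks like a rotation vector.

```bash
sed -i "s/np.array(c\['rotation'\]).T/R.from_rotvec(c['rotation']).as_matrix().T/" h.py
python3 - <<'E'
from h import *
for n in('scene','top'): print(get_calibration(n))
p,d,W=shot('top','top0.png'); np.save('topW.npy',W)
print(W[::80,::80].round(0)[:, :, :].tolist())
s=read_state(); print({k:np.round(v,3).tolist() for k,v in s.items()}); print(R.from_rotvec(s['tcp_rot']).as_matrix().round(3))
E
```

```text
{'vertical_fov': 42.69878179732335, 'cx': 320.3208398757884, 'cy': 198.90580245009585, 'eye': array([ -231.12332351, -1018.80872919,  1154.62386356]), 'rotation': array([ 0.88948749, -0.27128546, -0.58331476])}
{'vertical_fov': 53.05621618033578, 'cx': 314.64210974880245, 'cy': 200.3939379545863, 'eye': array([ 410.5214914 ,  102.19023664, 1317.91530568]), 'rotation': array([ 0.10151539, -0.0848634 , -1.57620338])}
[[[641.0, 397.0, 974.0], [641.0, 323.0, 972.0], [642.0, 249.0, 970.0], [642.0, 174.0, 968.0], [642.0, 99.0, 967.0], [1875.0, -392.0, -917.0], [1440.0, -581.0, -260.0], [1861.0, -1338.0, -916.0]], [[641.0, 534.0, 801.0], [642.0, 429.0, 794.0], [642.0, 320.0, 791.0], [641.0, 209.0, 791.0], [641.0, 99.0, 788.0], [885.0, -133.0, 220.0], [978.0, -453.0, -1.0], [976.0, -727.0, -4.0]], [[703.0, 1141.0, 46.0], [712.0, 910.0, -5.0], [691.0, 604.0, 79.0], [708.0, 367.0, -7.0], [689.0, 97.0, 69.0], [643.0, -116.0, 266.0], [736.0, -506.0, -168.0], [734.0, -808.0, -174.0]], [[444.0, 1138.0, 23.0], [442.0, 890.0, 0.0], [440.0, 624.0, 1.0], [438.0, 359.0, 11.0], [436.0, 99.0, 47.0], [435.0, -162.0, 2.0], [433.0, -423.0, -2.0], [431.0, -683.0, -2.0]], [[186.0, 1140.0, -8.0], [108.0, 1141.0, -457.0], [28.0, 970.0, -912.0], [24.0, 536.0, -923.0], [234.0, 101.0, 301.0], [276.0, -48.0, 548.0], [299.0, -145.0, 679.0], [316.0, -210.0, 779.0]]]
{'time_s': 0.1, 'joint_positions': [-1.376, 0.528, 1.434, -0.0, 1.181, -0.179], 'dq': [0.001, -0.001, -0.004, 0.001, -0.002, -0.0], 'joint_torque': [0.0, -44.33, -17.859, -0.0, 0.004, 0.0], 'eef_pos': [228.119, -581.206, 230.441], 'tcp_rot': [-3.085, -0.583, 0.0], 'ft_force': [-0.832, 0.177, -0.296], 'ft_torque': [-0.004, -0.015, 0.028], 'gripper_force': 0.0, 'opening': 85.353}
[[ 0.931  0.365 -0.   ]
 [ 0.365 -0.931  0.002]
 [ 0.    -0.002 -1.   ]]
```

View pics/top0.png

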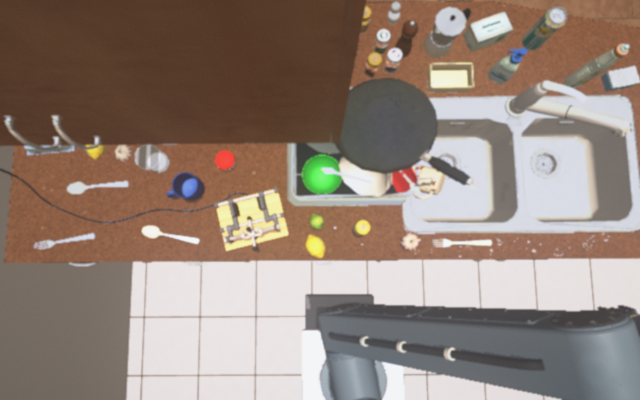

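The top view (up = +x, left = +y) shows the vice at (252,220). The lime is at (317,221), the lemon at (316,246) and what is probably the yellow-lidded jar at (362,228). The garlic is at (410,241) and a fork at (463,243). I'll enlarge this area.

Run:
```python
from h import *
p=cv2.imread('pics/top0.png'); W=np.load('topW.npy')
c=cv2.resize(p[180:265,200:400],None,fx=4,fy=4,interpolation=cv2.INTER_CUBIC); cv2.imwrite('pics/crop0.png',c)
for r in [(352,218,374,240),]:
    w=W[r[1]:r[3],r[0]:r[2]].reshape(-1,3); print(np.nanmax(w[:,2])); m=w[w[:,2]>90]; print(len(m),m.min(0),m.max(0),m.mean(0))
# vice heights and coords
sub=W[185:255,210:295]
board=sub[(sub[...,2]>6)&(sub[...,2]<18)]; 
rect=cv2.minAreaRect(sub[(sub[...,2]>7)&(sub[...,2]<140)][:,:2].astype(np.float32)); print(rect,len(board))
for v in range(188,252,2): print(v,' '.join('%3.0f'%z for z in W[v,212:294:2,2]))
for v in (190,220,250): print(W[v,[214,252,290]].round(0).tolist())
```

```text
106.4947816221993
157 [452.26896516 -50.13298369  91.99339857] [494.71189117  -9.98949397 106.49478162] [473.28588477 -29.64610422  99.24421492]
((505.9603271484375, 312.50933837890625), (202.254638671875, 281.88623046875), 5.110161781311035) 1962
188  -3   1   5   3   4  -2  -6  -2  -3  -3   0  -1  -5   2   4  -3  -1   2   1   1  -2  -0   1   3   1  -2  -3  -6  -2  -4  -0  31  32  -1   1   1   2   1  20  19 108
190  -2  -2  -2   0   2  -2   4  -0  -3  -1  -1  -1  -3   3  -2   2   1   2  -1  -6  -3   3   1  -3   3  -0  -7   3   3  15  24  34  31  -5   0   1  -4  -3  22  17 108
192   4   1   2   1   0  -0   2  -5  -2  -0  -3  -2   3  -4   8  -1  -3  -2  -0  -0   4  -4   1  34  29  28  24  22  28  27  21  32  26  -4   2  -2  -2  -0  16  15  50
194  -0   1   2  -3  -0  -1  -2   4   1  -3   6   5   9  -0   4   6   5  11  12 nan  11  15  24  28  32  34  19  13   7  15  14  14  14   6  -3  -0   3  -3  20  17  18
196  -0   5   5  -2  -0  -2  -0   2   4   3  -0  -0  -6  -8  -3   2  11  14  23  28  25  24  25  16  59  32  16  14  11  10  12   8  14   9  -4  -8  -3  -1  24  21  13
198   5 nan 
[... 4023 characters left out ...]
  -7  -4   2   3  -1  -0   3  15   9   9  13  14  15  14   9  12   3   1  -2  -1  -3  90   2  -3  -4  -5  -5   3  -1   1  -6  -2   5  -4   2   1  -6  -2   0  -1  -2
248  -1   1  -3   0  -1   3  -7  14   9  10  12  14  11  -3   0  -6   4   2   3   0  86  94  93  -2  -2  -5  -1   0  -6  -0  -3   1  -0   2  -3  -3  -4  -1  -6   0   3
250  -2   2   5  -1   1  -1  -2   8  12   2   2  -5  -1  -3  -0  -3  -3  -7  -1  -6  -3  95  92   1  -1   1  -2   2   3   3  -1  -2   1  -1   3  -1   5   3  -1  -4  -2
[[606.0, 451.0, -2.0], [605.0, 324.0, -3.0], [601.0, 196.0, 17.0]]
[[505.0, 450.0, -6.0], [503.0, 321.0, 11.0], [503.0, 197.0, -1.0]]
[[407.0, 446.0, 2.0], [406.0, 322.0, -3.0], [405.0, 198.0, -4.0]]
```

View pics/crop0.png

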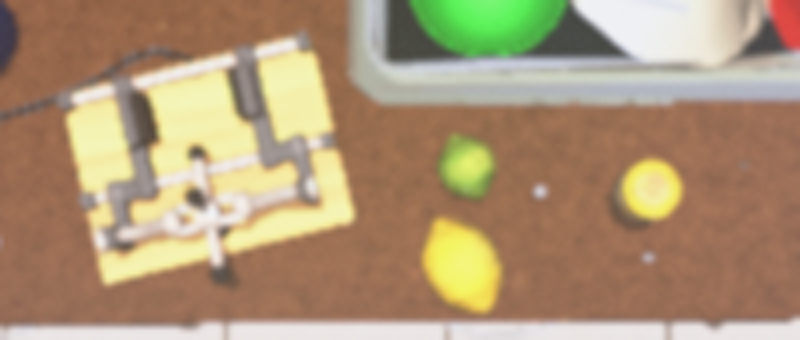

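Run:
```python
from h import *
p=cv2.imread('pics/top0.png'); 
Ws=[shot('top')[2] for _ in range(6)]; W=np.nanmedian(Ws,0); np.save('topW.npy',W)
hsv=cv2.cvtColor(p,cv2.COLOR_BGR2HSV)
m=np.zeros(p.shape[:2],bool); m[185:255,205:298]=1
b=m&(abs(W[...,2]-12)<5)&(hsv[...,0]>18)&(hsv[...,0]<35)&(hsv[...,1]>60)&(hsv[...,2]>150)
pts=W[b][:,:2].astype(np.float32); (c,sz,a)=cv2.minAreaRect(pts); print(len(pts),c,sz,a)
box=cv2.boxPoints(((c),sz,a)); print(box)
e=max(((box[i]-box[i-1]) for i in range(4)),key=np.linalg.norm); e=e*np.sign(e[1]); phi=np.arctan2(-e[0],e[1]); print('phi',np.degrees(phi))
X=np.array([np.cos(phi),np.sin(phi)]);Y=np.array([-np.sin(phi),np.cos(phi)])
q=W[...,:2]-np.array(c); vx=q@X; vy=q@Y; z=W[...,2]
def rep(n,s): print(n,s.sum(),'vx',np.percentile(vx[s],[2,50,98]).round(1),'vy',np.percentile(vy[s],[2,50,98]).round(1),'z',np.percentile(z[s],[2,50,98]).round(1))
j=m&(z>48)&(z<62)&(vx>5)
rep('L',j&(vy>0)); rep('R',j&(vy<0))
for lo in range(18,64,8):
  for s in(1,-1):
    k=j&(vy*s>0)&(vx>=lo)&(vx<lo+8)
    if k.sum()>2: print(lo,s,vy[k].min().round(1),vy[k].max().round(1))
t=m&(z>115); rep('topball',t)
rep('front',m&(vx<-85)&(z>70)); rep('tb',m&(z>68)&(z<100))
rep('rearball',m&(vx>-20)&(vx<10)&(abs(vy)<20)&(z>45))
print('seat',np.array(c)+40*X,'hub',np.array(c)-50*X)
w=W[215:243,350:376].reshape(-1,3); w=w[w[:,2]>94]; print('jar',cv2.minEnclosingCircle(w[:,:2].astype(np.float32)),w.mean(0))
```

```text
1728 (507.22283935546875, 323.4531555175781) (160.36434936523438, 209.8811798095703) 13.881217956542969
[[404.20612 406.0925 ]
 [454.55865 202.34084]
 [610.23956 240.81381]
 [559.887   444.5655 ]]
phi 13.88121
L 101 vx [18.9 38.8 60. ] vy [32.2 43.6 54. ] z [49.2 54.9 57.9]
R 99 vx [19.4 39.6 60. ] vy [-159.7  -47.4  -35.6] z [48.7 54.5 58.2]
18 1 33.4 54.0
18 -1 -162.6 -34.6
26 1 32.2 55.0
26 -1 -157.3 -35.6
34 1 32.1 52.7
34 -1 -55.0 -35.6
42 1 32.0 54.3
42 -1 -152.6 -36.2
50 1 32.3 52.3
50 -1 -151.1 -35.0
58 1 38.4 51.1
58 -1 -152.6 -36.9
topball 22 vx [-46.5 -40.3 -33.4] vy [-7.  -1.1  5.2] z [124.4 129.3 132.4]
front 28 vx [-104.7  -97.5  -85.4] vy [-7.3 -0.7  7.1] z [84.6 89.7 93.7]
tb 381 vx [-1.004e+02 -5.130e+01  1.000e-01] vy [-86.   -1.3  83.1] z [69.6 81.1 93.7]
rearball 30 vx [-18.1  -4.3   5.2] vy [-6.8 -0.4  6.2] z [63.8 69.2 72.5]
seat [546.05464935 333.04954338] hub [458.68307877 311.45767021]
jar ((473.57763671875, -29.713903427124023), 21.090696334838867) [473.53922503 -29.58127575  99.31037492]
```

The vice fit is good: the board measures 160 x 210 mm and the vice is turned 13.9 degrees. The seat is at (546,333), the hub at (459,311) and the jar at (473.6,-29.7). Moving to above the jar.

Request:
step_arm(steps=[{"travel": [0,0,0],"turn": [0,0,0.94],"grip": -1},{"travel": [0.77,-0.99,0],"turn": [0,0,0],"grip": -1},{"travel": [0.77,-0.99,0],"turn": [0,0,0],"grip": -1},{"travel": [0.77,-0.99,0],"turn": [0,0,0],"grip": -1},{"travel": [0.77,-0.99,0],"turn": [0,0,0],"grip": -1},{"travel": [0.77,-0.99,0],"turn": [0,0,0],"grip": -1},{"travel": [0.77,-0.99,0],"turn": [0,0,0],"grip": -1},{"travel": [0.77,-0.99,0],"turn": [0,0,0],"grip": -1},{"travel": [0.77,-0.99,0],"turn": [0,0,0],"grip": -1},{"travel": [0.77,-0.99,0],"turn": [0,0,0],"grip": -1}])

```text
time_s: 1.65
eef_pos: [320.7, -374.0, 231.4]
tcp_rot: [3.118, 0.38, 0.0]
ft_force: [0.2, -0.3, 0.1]
opening: 85.2
gripper_force: 0.0
```

Request:
step_arm(steps=[{"travel": [0.77,-0.99,0],"turn": [0,0,0],"grip": -1},{"travel": [0.77,-0.99,0],"turn": [0,0,0],"grip": -1},{"travel": [0.77,-0.99,0],"turn": [0,0,0],"grip": -1},{"travel": [0.77,-0.99,0],"turn": [0,0,0],"grip": -1},{"travel": [0.77,-0.99,0],"turn": [0,0,0],"grip": -1},{"travel": [0.77,-0.99,0.2],"turn": [0,0,0],"grip": -1},{"travel": [0.77,-0.99,0.4],"turn": [0,0,0],"grip": -1},{"travel": [0.77,-0.99,0.4],"turn": [0,0,0],"grip": -1},{"travel": [0.77,-0.99,0.4],"turn": [0,0,0],"grip": -1},{"travel": [0.77,-0.99,0.4],"turn": [0,0,0],"grip": -1}])

```text
time_s: 2.9
eef_pos: [422.2, -144.8, 195.2]
tcp_rot: [3.118, 0.38, 0.001]
ft_force: [0.6, 0.2, -0.1]
opening: 85.2
gripper_force: 0.0
```

Request:
step_arm(steps=[{"travel": [0.65,-0.84,0.5],"turn": [0,0,0],"grip": -1},{"travel": [0.65,-0.84,0.5],"turn": [0,0,0],"grip": -1},{"travel": [0.65,-0.84,0.5],"turn": [0,0,0],"grip": -1},{"travel": [0.65,-0.84,0.5],"turn": [0,0,0],"grip": -1},{"travel": [0.65,-0.84,0.5],"turn": [0,0,0],"grip": -1},{"travel": [0.65,-0.84,0.5],"turn": [0,0,0],"grip": -1},{"travel": [0,0,0],"turn": [0,0,0],"grip": -1},{"travel": [0,0,0],"turn": [0,0,0],"grip": -1},{"travel": [0,0,0],"turn": [0,0,0],"grip": -1},{"travel": [0,0,0],"turn": [0,0,0],"grip": -1}])

```text
time_s: 4.15
eef_pos: [473.5, -30.3, 135.6]
tcp_rot: [3.118, 0.378, 0.001]
ft_force: [-0.5, 0.1, -0.7]
opening: 85.2
gripper_force: 0.0
```

Request:
step_arm(steps=[{"travel": [0,0,0.55],"turn": [0,0,0],"grip": -1},{"travel": [0,0,0.55],"turn": [0,0,0],"grip": -1},{"travel": [0,0,0.55],"turn": [0,0,0],"grip": -1},{"travel": [0,0,0.55],"turn": [0,0,0],"grip": -1},{"travel": [0,0,0.55],"turn": [0,0,0],"grip": -1},{"travel": [0,0,0.55],"turn": [0,0,0],"grip": -1},{"travel": [0,0,0.55],"turn": [0,0,0],"grip": -1},{"travel": [0,0,0],"turn": [0,0,0],"grip": -1},{"travel": [0,0,0],"turn": [0,0,0],"grip": 0},{"travel": [0,0,0],"turn": [0,0,0],"grip": 0.3}], grip_force=40)

```text
time_s: 5.4
eef_pos: [473.7, -29.8, 58.7]
tcp_rot: [3.118, 0.38, 0.001]
ft_force: [0.4, 0.9, 0.3]
opening: 51.2
gripper_force: 0.0
```

Request:
step_arm(steps=[{"travel": [0,0,0],"turn": [0,0,0],"grip": 0.5},{"travel": [0,0,0],"turn": [0,0,0],"grip": 1},{"travel": [0,0,0],"turn": [0,0,0],"grip": 1},{"travel": [0,0,0],"turn": [0,0,0],"grip": 1},{"travel": [0,0,0],"turn": [0,0,0],"grip": 1},{"travel": [0,0,0],"turn": [0,0,0],"grip": 1},{"travel": [0,0,-0.2],"turn": [0,0,0],"grip": 1},{"travel": [0,0,-0.4],"turn": [0,0,0],"grip": 1},{"travel": [0,0,-0.7],"turn": [0,0,0],"grip": 1},{"travel": [0,0,-0.7],"turn": [0,0,0],"grip": 1}])

```text
time_s: 6.65
eef_pos: [473.5, -29.7, 99.4]
tcp_rot: [3.118, 0.38, 0.0]
ft_force: [-0.1, -0.5, -1.3]
opening: 42.0
gripper_force: 40.7
```

Request:
step_arm(steps=[{"travel": [0,0,-0.7],"turn": [0,0,0],"grip": 1},{"travel": [0,0,-0.7],"turn": [0,0,0],"grip": 1},{"travel": [0.2,-0.4,-0.7],"turn": [0,0,0],"grip": 1},{"travel": [0.4,-0.8,-0.7],"turn": [0,0,0],"grip": 1},{"travel": [0.45,-0.95,-0.2],"turn": [0,0,0],"grip": 1},{"travel": [0.45,-0.95,0],"turn": [0,0,0],"grip": 1},{"travel": [0.45,-0.95,0],"turn": [0,0,0],"grip": 1},{"travel": [0.45,-0.95,0],"turn": [0,0,0],"grip": 1},{"travel": [0.45,-0.95,0],"turn": [0,0,0],"grip": 1},{"travel": [0.45,-0.95,0],"turn": [0,0,0],"grip": 1}])

```text
time_s: 7.9
eef_pos: [504.3, 120.7, 158.9]
tcp_rot: [3.119, 0.38, 0.0]
ft_force: [-0.2, -0.9, -1.6]
opening: 42.1
gripper_force: 40.7
```

Request:
step_arm(steps=[{"travel": [0.45,-0.95,0],"turn": [0,0,0],"grip": 1},{"travel": [0.45,-0.95,0],"turn": [0,0,0],"grip": 1},{"travel": [0.45,-0.95,0],"turn": [0,0,0],"grip": 1},{"travel": [0.45,-0.95,0],"turn": [0,0,0],"grip": 1},{"travel": [0.45,-0.95,0],"turn": [0,0,0],"grip": 1},{"travel": [0.45,-0.95,0],"turn": [0,0,0],"grip": 1},{"travel": [0.45,-0.95,0],"turn": [0,0,0],"grip": 1},{"travel": [0.45,-0.95,0],"turn": [0,0,0],"grip": 1},{"travel": [0.4,-0.8,0],"turn": [0,0,0],"grip": 1},{"travel": [0.2,-0.4,0],"turn": [0,0,0],"grip": 1}])

```text
time_s: 9.15
eef_pos: [543.8, 312.3, 158.2]
tcp_rot: [3.118, 0.382, 0.0]
ft_force: [0.6, -0.3, -2.5]
opening: 41.7
gripper_force: 40.8
```

Request:
step_arm(steps=[{"travel": [0.2,-0.5,0],"turn": [0,0,0],"grip": 1},{"travel": [0.18,-0.5,0],"turn": [0,0,0],"grip": 1},{"travel": [0,0,0.4],"turn": [0,0,0],"grip": 1},{"travel": [0,0,0.4],"turn": [0,0,0],"grip": 1},{"travel": [0,0,0.4],"turn": [0,0,0],"grip": 1},{"travel": [0,0,0.2],"turn": [0,0,0],"grip": 1},{"travel": [0,0,0],"turn": [0,0,0],"grip": 1},{"travel": [0,0,0],"turn": [0,0,0],"grip": 1},{"travel": [0,0,0],"turn": [0,0,0],"grip": 1},{"travel": [0,0,0],"turn": [0,0,0],"grip": 1}])

```text
time_s: 10.4
eef_pos: [546.3, 332.4, 130.6]
tcp_rot: [-3.118, -0.38, -0.001]
ft_force: [-0.2, 0.3, -1.1]
opening: 42.0
gripper_force: 40.8
```

Run:
```python
from h import *
p,d,W=shot('scene','scene1.png'); pt,d,W=shot('top')
a=cv2.resize(p[130:260,220:360],None,fx=4,fy=4)[:,:,::-1]; cv2.imwrite('pics/s1.png',a)
s=read_state(); print(s['eef_pos'],s['ft_force'])
```

```text
[546.26776193 332.3676492  130.51533943] [ 0.118305   -0.06504881 -2.23451274]
```

View pics/s1.png

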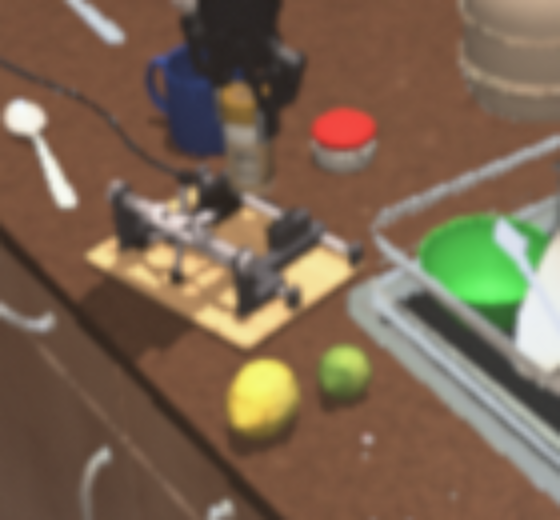

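The close view shows the jar at about (245,140), held upright above the jaws and free of them. Lowering it.

Request:
step_arm(steps=[{"travel": [0,0,0.5],"turn": [0,0,0],"grip": 1},{"travel": [0,0,0.5],"turn": [0,0,0],"grip": 1},{"travel": [0,0,0.5],"turn": [0,0,0],"grip": 1},{"travel": [0,0,0.5],"turn": [0,0,0],"grip": 1},{"travel": [0,0,0.4],"turn": [0,0,0],"grip": 1},{"travel": [0,0,0.3],"turn": [0,0,0],"grip": 1},{"travel": [0,0,0.15],"turn": [0,0,0],"grip": 1},{"travel": [0,0,0],"turn": [0,0,0],"grip": 1},{"travel": [0,0,0],"turn": [0,0,0],"grip": 1},{"travel": [0,0,0],"turn": [0,0,0],"grip": 1}])

```text
time_s: 11.75
eef_pos: [546.4, 332.4, 73.7]
tcp_rot: [-3.118, -0.38, -0.001]
ft_force: [-0.1, -0.1, -2.3]
opening: 41.8
gripper_force: 40.8
```

Request:
step_arm(steps=[{"travel": [0,0,0.05],"turn": [0,0,0],"grip": 1},{"travel": [0,0,0.05],"turn": [0,0,0],"grip": 1},{"travel": [0,0,0.05],"turn": [0,0,0],"grip": 1},{"travel": [0,0,0],"turn": [0,0,0],"grip": 1},{"travel": [0,0,0],"turn": [0,0,0],"grip": 1},{"travel": [0,0,0],"turn": [0,0,0],"grip": 1},{"travel": [0,0,0],"turn": [0,0,0],"grip": 1},{"travel": [0,0,0],"turn": [0,0,0],"grip": 1},{"travel": [0,0,0],"turn": [0,0,0],"grip": 1},{"travel": [0,0,0],"turn": [0,0,0],"grip": 1}])

```text
time_s: 13.0
eef_pos: [546.3, 332.4, 70.9]
tcp_rot: [-3.118, -0.38, -0.001]
ft_force: [-1.2, -1.4, 5.5]
opening: 42.1
gripper_force: 41.1
```

Contact with the board, +7 N upward. Releasing and going up.

Request:
step_arm(steps=[{"travel": [0,0,-0.02],"turn": [0,0,0],"grip": 1},{"travel": [0,0,0],"turn": [0,0,0],"grip": 0},{"travel": [0,0,0],"turn": [0,0,0],"grip": -0.4},{"travel": [0,0,0],"turn": [0,0,0],"grip": -1},{"travel": [0,0,0],"turn": [0,0,0],"grip": -1},{"travel": [0,0,0],"turn": [0,0,0],"grip": -1},{"travel": [0,0,0],"turn": [0,0,0],"grip": -1},{"travel": [0,0,-0.2],"turn": [0,0,0],"grip": -1},{"travel": [0,0,-0.5],"turn": [0,0,0],"grip": -1},{"travel": [0,0,-1],"turn": [0,0,0],"grip": -1}])

```text
time_s: 14.25
eef_pos: [545.8, 332.1, 104.9]
tcp_rot: [3.118, 0.38, -0.002]
ft_force: [0.4, -0.1, 0.5]
opening: 85.6
gripper_force: 0.0
```

Request:
step_arm(steps=[{"travel": [0,0,-1],"turn": [0,0,0],"grip": -1},{"travel": [0,0,-1],"turn": [0,0,0],"grip": -1},{"travel": [0,0,-1],"turn": [0,0,0],"grip": -1},{"travel": [0,0,-1],"turn": [0,0,0],"grip": -1},{"travel": [0,0,-1],"turn": [0,0,0],"grip": -1},{"travel": [-1,0,-0.2],"turn": [0,0,0],"grip": 1},{"travel": [-1,0,0],"turn": [0,0,0],"grip": 1},{"travel": [-1,0,0],"turn": [0,0,0],"grip": 1},{"travel": [-1,0,0],"turn": [0,0,0],"grip": 1},{"travel": [-1,0,0],"turn": [0,0,0],"grip": 1}])

```text
time_s: 15.5
eef_pos: [448.6, 308.2, 209.6]
tcp_rot: [-3.118, -0.38, -0.002]
ft_force: [-0.1, 0.4, 0.0]
opening: -0.1
gripper_force: 0.0
```

Run:
```python
from h import *
p,d,W=shot('scene'); cv2.imwrite('pics/s2.png',cv2.resize(p[130:260,220:360],None,fx=4,fy=4)[:,:,::-1])
p,d,W=shot('top'); cv2.imwrite('pics/t2.png',cv2.resize(p[180:265,200:300],None,fx=6,fy=6)[:,:,::-1])
w=W.reshape(-1,3); k=(abs(w[:,2]-112)<6)&(abs(w[:,0]-546)<35)&(abs(w[:,1]-332)<35); print(cv2.minEnclosingCircle(w[k][:,:2].astype(np.float32)),w[k].mean(0),k.sum()); print(read_state()['eef_pos'],read_state()['ft_force'])
```

```text
((546.2515258789062, 330.8662109375), 21.030275344848633) [547.76103859 329.18524276 111.54314216] 133
[446.91237555 307.84235461 209.40766141] [ 0.09325154  1.08318471 -0.48412714]
```

View pics/s2.png

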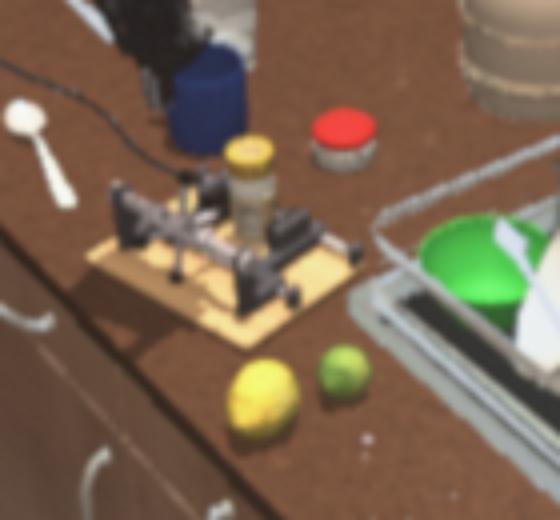

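The jar stands upright between the jaws at about (250,190), and its measured centre is within 2 mm of the seat. Next I lower the shut fingers behind the top ball.

Request:
step_arm(steps=[{"travel": [-0.45,0,0],"turn": [0,0,0],"grip": 1},{"travel": [0,0,0],"turn": [0,0,0],"grip": 1},{"travel": [0,0,0.9],"turn": [0,0,0],"grip": 1},{"travel": [0,0,0.9],"turn": [0,0,0],"grip": 1},{"travel": [0,0,0.9],"turn": [0,0,0],"grip": 1},{"travel": [0,0,0.9],"turn": [0,0,0],"grip": 1},{"travel": [0,0,0.9],"turn": [0,0,0],"grip": 1},{"travel": [0,0,0],"turn": [0,0,0],"grip": 1},{"travel": [0,0,0],"turn": [0,0,0],"grip": 1},{"travel": [0,0,0],"turn": [0,0,0],"grip": 1}])

```text
time_s: 16.85
eef_pos: [441.1, 306.4, 119.5]
tcp_rot: [-3.118, -0.38, -0.003]
ft_force: [-0.6, -0.1, 0.0]
opening: -0.3
gripper_force: 0.0
```

```bash
cat >> h.py <<'E'
ph=np.radians(13.88); HUB=np.array([458.9,310.5,75.])
X=np.array([np.cos(ph),np.sin(ph),0]); Y=np.array([-X[1],X[0],0])
def feel(n=4,f0=np.zeros(3)):
    F=[];E=[]
    for _ in range(n):
        camera('top'); s=read_state(); F.append(s['ft_force']); E.append(s['eef_pos'])
    f=np.mean(F,0)-f0; e=np.mean(E,0)-HUB; u,v,w=e@X,e@Y,e[2]
    print('u %.1f v %.1f w %.1f'%(u,v,w),'f xyz(vice)',np.round([f@X,f@Y,f[2]],2),'sd',np.std(F,0).round(2), 't',s['time_s'])
    return u,w,f
def balls():
    p,d,W=shot('top'); q=W-HUB; u=q@X; v=q@Y; w=q[...,2]
    for lo in(-62,-40,-20,0,20,40):
        k=(abs(v)<9)&(u>lo)&(u<lo+20)&(w>-40)&(w<62)
        if k.sum()>3: print(lo,k.sum(),'u',u[k].mean().round(1),'wmax',np.percentile(w[k],90).round(1))
E
python3 - <<'E'
from h import *
feel(6)
E
```

```text
u -18.7 v 0.3 w 44.3 f xyz(vice) [ 0.16  0.09 -0.16] sd [0.33 0.36 0.58] t 17.15
```

Request:
step_arm(steps=[{"travel": [0.24,0,0],"turn": [0,0,0],"grip": 1},{"travel": [0.24,0,0],"turn": [0,0,0],"grip": 1},{"travel": [0.24,0,0.06],"turn": [0,0,0],"grip": 1},{"travel": [0.24,0,0.08],"turn": [0,0,0],"grip": 1},{"travel": [0.22,0,0.11],"turn": [0,0,0],"grip": 1},{"travel": [0.1,0,0.05],"turn": [0,0,0],"grip": 1},{"travel": [0.1,0,0.06],"turn": [0,0,0],"grip": 1},{"travel": [0.1,0,0.06],"turn": [0,0,0],"grip": 1},{"travel": [0,0,0],"turn": [0,0,0],"grip": 1},{"travel": [0,0,0],"turn": [0,0,0],"grip": 1}])

```text
time_s: 18.4
eef_pos: [466.8, 312.6, 109.6]
tcp_rot: [3.117, 0.38, -0.008]
ft_force: [-5.1, -0.4, 0.3]
opening: 0.1
gripper_force: 2.6
```

Run:
```python
from h import *
feel(4)
```

```text
u 8.2 v 0.1 w 34.6 f xyz(vice) [-5.26  0.37  1.1 ] sd [0.26 0.39 0.41] t 18.6
```

Request:
step_arm(steps=[{"travel": [0.14,0,0.13],"turn": [0,0,0],"grip": 1},{"travel": [0.14,0,0.13],"turn": [0,0,0],"grip": 1},{"travel": [0.14,0,0.13],"turn": [0,0,0],"grip": 1},{"travel": [-0.35,0,0],"turn": [0,0,0],"grip": 1},{"travel": [0,0,-0.9],"turn": [0,0,0],"grip": 1},{"travel": [0,0,-0.9],"turn": [0,0,0],"grip": 1},{"travel": [-0.9,0,0],"turn": [0,0,0],"grip": 1},{"travel": [-0.9,0,0],"turn": [0,0,0],"grip": 1},{"travel": [-0.95,0,0],"turn": [0,0,0],"grip": 1},{"travel": [-1,0,0],"turn": [0,0,0],"grip": 1}])

```text
time_s: 19.85
eef_pos: [398.1, 295.7, 138.8]
tcp_rot: [-3.118, -0.38, -0.005]
ft_force: [-0.4, 0.6, 0.1]
opening: 0.1
gripper_force: 0.0
```

Request:
step_arm(steps=[{"travel": [0,0,0],"turn": [0,0,0],"grip": 1},{"travel": [0,0,0.75],"turn": [0,0,0],"grip": 1},{"travel": [0,0,0.75],"turn": [0,0,0],"grip": 1},{"travel": [0,0,0],"turn": [0,0,0],"grip": 1},{"travel": [0,0,0],"turn": [0,0,0],"grip": 1},{"travel": [0,0,0],"turn": [0,0,0],"grip": 1},{"travel": [0.1,0,0],"turn": [0,0,0],"grip": 1},{"travel": [0.1,0,0],"turn": [0,0,0],"grip": 1},{"travel": [0,0,0],"turn": [0,0,0],"grip": 1},{"travel": [0,0,0],"turn": [0,0,0],"grip": 1}])

```text
time_s: 21.1
eef_pos: [401.5, 296.5, 108.5]
tcp_rot: [3.119, 0.38, -0.0]
ft_force: [0.4, -0.9, -0.8]
opening: 0.1
gripper_force: 0.0
```

Run:
```python
from h import *
feel(2); balls()
```

```text
u -59.1 v 0.2 w 33.5 f xyz(vice) [-0.12  0.03 -0.02] sd [0.21 0.15 0.2 ] t 21.2
0 9 u 12.6 wmax 14.4
20 42 u 30.8 wmax 38.8
40 7 u 42.3 wmax 39.0
```

Request:
step_arm(steps=[{"travel": [0.25,0,0],"turn": [0,0,0],"grip": 1},{"travel": [0.25,0,-0.05],"turn": [0,0,0],"grip": 1},{"travel": [0.3,0,-0.1],"turn": [0,0,0],"grip": 1},{"travel": [0.45,0,-0.2],"turn": [0,0,0],"grip": 1},{"travel": [0.48,0,-0.15],"turn": [0,0,0],"grip": 1},{"travel": [0.5,0,-0.05],"turn": [0,0,0],"grip": 1},{"travel": [0.45,0,0.05],"turn": [0,0,0],"grip": 1},{"travel": [0.15,0,0.03],"turn": [0,0,0],"grip": 1},{"travel": [0.05,0,0.02],"turn": [0,0,0],"grip": 1},{"travel": [0.05,0,0.02],"turn": [0,0,0],"grip": 1}])

```text
time_s: 22.5
eef_pos: [456.3, 310.0, 116.8]
tcp_rot: [3.117, 0.38, -0.008]
ft_force: [-5.7, -1.1, 3.6]
opening: -0.3
gripper_force: 2.8
```

Run:
```python
from h import *
feel(4)
```

```text
u -2.5 v 0.1 w 41.7 f xyz(vice) [-5.08  0.3   2.36] sd [0.27 0.49 0.62] t 22.7
```

Request:
step_arm(steps=[{"travel": [0.2,0,0.07],"turn": [0,0,0],"grip": 1},{"travel": [0.2,0,0.09],"turn": [0,0,0],"grip": 1},{"travel": [0.16,0,0.1],"turn": [0,0,0],"grip": 1},{"travel": [0.16,0,0.1],"turn": [0,0,0],"grip": 1},{"travel": [0.1,0,0.08],"turn": [0,0,0],"grip": 1},{"travel": [0.1,0,0.08],"turn": [0,0,0],"grip": 1},{"travel": [0.05,0,0.04],"turn": [0,0,0],"grip": 1},{"travel": [0.03,0,0.02],"turn": [0,0,0],"grip": 1},{"travel": [0.03,0,0.02],"turn": [0,0,0],"grip": 1},{"travel": [0.03,0,0.02],"turn": [0,0,0],"grip": 1}])

```text
time_s: 23.95
eef_pos: [476.7, 315.0, 104.3]
tcp_rot: [3.117, 0.38, -0.008]
ft_force: [-5.6, -1.7, 3.2]
opening: -0.3
gripper_force: 2.9
```

Run:
```python
from h import *
feel(4)
```

```text
u 18.4 v 0.1 w 29.3 f xyz(vice) [-5.31  0.03  2.43] sd [0.11 0.2  0.49] t 24.15
```

Request:
step_arm(steps=[{"travel": [-0.35,0,0],"turn": [0,0,0],"grip": 1},{"travel": [0,0,-0.9],"turn": [0,0,0],"grip": 1},{"travel": [0,0,-0.9],"turn": [0,0,0],"grip": 1},{"travel": [-0.9,0,0],"turn": [0,0,0],"grip": 1},{"travel": [-0.9,0,0],"turn": [0,0,0],"grip": 1},{"travel": [-0.95,0,0],"turn": [0,0,0],"grip": 1},{"travel": [-1,0,0],"turn": [0,0,0],"grip": 1},{"travel": [0,0,0],"turn": [0,0,0],"grip": 1},{"travel": [0,0,0.75],"turn": [0,0,0],"grip": 1},{"travel": [0,0,0.75],"turn": [0,0,0],"grip": 1}])

```text
time_s: 25.4
eef_pos: [401.5, 296.7, 110.6]
tcp_rot: [-3.118, -0.38, -0.006]
ft_force: [0.1, 0.8, -0.5]
opening: -0.0
gripper_force: 0.0
```

Run:
```python
from h import *
feel(4)
p,d,W=shot('top'); q=W-HUB;u=q@X+50;v=q@Y;z=W[...,2]
for n in range(18,64,8):
    print(n,[ (v[k].min().round(1),v[k].max().round(1)) for s in(1,-1) for k in [(u>n)&(u<n+8)&(z>48)&(z<62)&(v*s>12)&(v*s<70)] if k.any()])
k=(abs(z-112)<6)&(abs(W[...,0]-546)<35)&(abs(W[...,1]-332)<35); print(cv2.minEnclosingCircle(W[k][:,:2].astype(np.float32)))
```

```text
u -60.9 v 0.0 w 34.5 f xyz(vice) [-0.49  0.01 -0.2 ] sd [0.38 0.32 0.7 ] t 25.6
18 []
26 []
34 [(np.float64(-66.9), np.float64(-66.9))]
42 []
50 []
58 []
((545.695068359375, 331.59075927734375), 20.983783721923828)
```

Request:
step_arm(steps=[{"travel": [0.4,0,0],"turn": [0,0,0],"grip": 1},{"travel": [0.12,0,-0.05],"turn": [0,0,0],"grip": 1},{"travel": [0.12,0,-0.05],"turn": [0,0,0],"grip": 1},{"travel": [0.12,0,-0.05],"turn": [0,0,0],"grip": 1},{"travel": [0.12,0,-0.05],"turn": [0,0,0],"grip": 1},{"travel": [0.04,0,-0.02],"turn": [0,0,0],"grip": 1},{"travel": [0.04,0,-0.02],"turn": [0,0,0],"grip": 1},{"travel": [0.04,0,-0.02],"turn": [0,0,0],"grip": 1},{"travel": [0.04,0,-0.02],"turn": [0,0,0],"grip": 1},{"travel": [0.04,0,-0.02],"turn": [0,0,0],"grip": 1}])

```text
time_s: 26.9
eef_pos: [414.3, 299.4, 116.2]
tcp_rot: [3.116, 0.38, -0.02]
ft_force: [-11.0, -1.3, 5.9]
opening: -0.0
gripper_force: 6.2
```

```bash
cat >> h.py <<'E'
def tq(n=3):
    u,w,f=feel(n); s=np.clip((u+19)/50,-1,1); p=np.arcsin(s); W=50*np.cos(p); U=50*s-8
    print('phi %.2f T %.3f'%(p,(-(f@X)*W+f[2]*U)/1000))
E
python3 -c "
from h import *
tq(3)"
```

```text
u -45.8 v -0.0 w 41.3 f xyz(vice) [-11.16   0.34   6.61] sd [0.29 0.65 0.2 ] t 27.05
phi -0.57 T 0.241
```

Request:
step_arm(steps=[{"travel": [0.06,0,-0.02],"turn": [0,0,0],"grip": 1},{"travel": [0.06,0,-0.02],"turn": [0,0,0],"grip": 1},{"travel": [0.05,0,-0.01],"turn": [0,0,0],"grip": 1},{"travel": [0.04,0,-0.01],"turn": [0,0,0],"grip": 1},{"travel": [0.03,0,-0.01],"turn": [0,0,0],"grip": 1},{"travel": [0.03,0,-0.01],"turn": [0,0,0],"grip": 1},{"travel": [0.03,0,-0.01],"turn": [0,0,0],"grip": 1},{"travel": [0.03,0,-0.01],"turn": [0,0,0],"grip": 1},{"travel": [0.03,0,-0.01],"turn": [0,0,0],"grip": 1},{"travel": [0.03,0,-0.01],"turn": [0,0,0],"grip": 1}])

```text
time_s: 28.3
eef_pos: [420.2, 300.9, 119.5]
tcp_rot: [3.115, 0.38, -0.025]
ft_force: [-15.6, -3.3, 16.0]
opening: -0.1
gripper_force: 10.3
```

```bash
python3 -c "
from h import *
tq(3)"
```

```text
u -39.6 v -0.1 w 44.6 f xyz(vice) [-15.38   0.39  16.04] sd [0.36 0.45 0.79] t 28.45
phi -0.43 T 0.241
```

The fingertip rides too high on the ball, giving a large upward force. I'll back off, go 9 mm lower and push again.

Request:
step_arm(steps=[{"travel": [-0.5,0,0],"turn": [0,0,0],"grip": 1},{"travel": [-0.5,0,0],"turn": [0,0,0],"grip": 1},{"travel": [0,0,0.45],"turn": [0,0,0],"grip": 1},{"travel": [0,0,0],"turn": [0,0,0],"grip": 1},{"travel": [0.3,0,0],"turn": [0,0,0],"grip": 1},{"travel": [0.1,0,0],"turn": [0,0,0],"grip": 1},{"travel": [0.1,0,0],"turn": [0,0,0],"grip": 1},{"travel": [0.05,0,0],"turn": [0,0,0],"grip": 1},{"travel": [0.05,0,-0.01],"turn": [0,0,0],"grip": 1},{"travel": [0.03,0,-0.01],"turn": [0,0,0],"grip": 1}])

```text
time_s: 29.7
eef_pos: [418.7, 300.7, 110.1]
tcp_rot: [3.118, 0.38, -0.007]
ft_force: [-5.6, -0.6, -0.2]
opening: -0.1
gripper_force: 2.6
```

```bash
python3 -c "
from h import *
tq(3)"
```

```text
u -41.3 v 0.1 w 35.1 f xyz(vice) [-4.95  0.52  1.07] sd [0.46 0.23 0.31] t 29.85
phi -0.46 T 0.189
```

Request:
step_arm(steps=[{"travel": [0.06,0,-0.02],"turn": [0,0,0],"grip": 1},{"travel": [0.06,0,-0.02],"turn": [0,0,0],"grip": 1},{"travel": [0.06,0,-0.02],"turn": [0,0,0],"grip": 1},{"travel": [0.05,0,-0.02],"turn": [0,0,0],"grip": 1},{"travel": [0.04,0,-0.01],"turn": [0,0,0],"grip": 1},{"travel": [0.03,0,-0.01],"turn": [0,0,0],"grip": 1},{"travel": [0.03,0,-0.01],"turn": [0,0,0],"grip": 1},{"travel": [0.03,0,-0.01],"turn": [0,0,0],"grip": 1},{"travel": [0.03,0,-0.01],"turn": [0,0,0],"grip": 1},{"travel": [0.03,0,-0.01],"turn": [0,0,0],"grip": 1}])

```text
time_s: 31.1
eef_pos: [424.9, 302.2, 112.9]
tcp_rot: [3.117, 0.38, -0.013]
ft_force: [-8.5, -1.1, 4.5]
opening: -0.0
gripper_force: 4.4
```

```bash
python3 -c "
from h import *
tq(3)"
```

```text
u -34.7 v 0.1 w 38.0 f xyz(vice) [-8.19  0.31  5.05] sd [0.12 0.3  0.08] t 31.25
phi -0.32 T 0.269
```

Request:
step_arm(steps=[{"travel": [0.06,0,-0.02],"turn": [0,0,0],"grip": 1},{"travel": [0.05,0,-0.02],"turn": [0,0,0],"grip": 1},{"travel": [0.03,0,-0.01],"turn": [0,0,0],"grip": 1},{"travel": [0.03,0,-0.01],"turn": [0,0,0],"grip": 1},{"travel": [0.03,0,-0.01],"turn": [0,0,0],"grip": 1},{"travel": [0.03,0,-0.01],"turn": [0,0,0],"grip": 1},{"travel": [0.03,0,-0.01],"turn": [0,0,0],"grip": 1},{"travel": [0.03,0,-0.01],"turn": [0,0,0],"grip": 1},{"travel": [0.02,0,0],"turn": [0,0,0],"grip": 1},{"travel": [0.02,0,0],"turn": [0,0,0],"grip": 1}])

```text
time_s: 32.5
eef_pos: [431.2, 303.7, 114.9]
tcp_rot: [3.117, 0.38, -0.014]
ft_force: [-8.2, -2.2, 5.4]
opening: 0.2
gripper_force: 4.6
```

```bash
python3 -c "
from h import *
tq(3)"
```

```text
u -28.4 v 0.1 w 39.9 f xyz(vice) [-8.55  0.2   4.73] sd [0.17 0.88 0.36] t 32.65
phi -0.19 T 0.337
```

Request:
step_arm(steps=[{"travel": [0.03,0,-0.01],"turn": [0,0,0],"grip": 1},{"travel": [0.03,0,0],"turn": [0,0,0],"grip": 1},{"travel": [0.02,0,0],"turn": [0,0,0],"grip": 1},{"travel": [0.02,0,0],"turn": [0,0,0],"grip": 1},{"travel": [0.02,0,0],"turn": [0,0,0],"grip": 1},{"travel": [0.02,0,0],"turn": [0,0,0],"grip": 1},{"travel": [0.02,0,0],"turn": [0,0,0],"grip": 1},{"travel": [0.02,0,0],"turn": [0,0,0],"grip": 1},{"travel": [0.01,0,0],"turn": [0,0,0],"grip": 1},{"travel": [0.01,0,0],"turn": [0,0,0],"grip": 1}])

```text
time_s: 33.9
eef_pos: [434.8, 304.6, 115.1]
tcp_rot: [3.116, 0.38, -0.015]
ft_force: [-9.6, -2.0, 5.5]
opening: -0.1
gripper_force: 4.6
```

```bash
python3 -c "
from h import *
tq(4)"
```

```text
u -24.8 v 0.0 w 40.1 f xyz(vice) [-9.33  0.35  5.17] sd [0.23 0.69 0.53] t 34.1
phi -0.12 T 0.392
```

Request:
step_arm(steps=[{"travel": [0.03,0,0],"turn": [0,0,0],"grip": 1},{"travel": [0.02,0,0],"turn": [0,0,0],"grip": 1},{"travel": [0.02,0,0],"turn": [0,0,0],"grip": 1},{"travel": [0.02,0,0],"turn": [0,0,0],"grip": 1},{"travel": [0.02,0,0],"turn": [0,0,0],"grip": 1},{"travel": [0.02,0,0],"turn": [0,0,0],"grip": 1},{"travel": [0.02,0,0],"turn": [0,0,0],"grip": 1},{"travel": [0.01,0,0],"turn": [0,0,0],"grip": 1},{"travel": [0.01,0,0],"turn": [0,0,0],"grip": 1},{"travel": [0.01,0,0],"turn": [0,0,0],"grip": 1}])

```text
time_s: 35.35
eef_pos: [438.0, 305.4, 115.0]
tcp_rot: [3.116, 0.38, -0.015]
ft_force: [-8.3, -2.8, 4.8]
opening: -0.2
gripper_force: 4.8
```

```bash
python3 -c "
from h import *
tq(4)"
```

```text
u -21.4 v 0.0 w 40.0 f xyz(vice) [-9.24  0.44  5.68] sd [0.12 0.08 0.19] t 35.55
phi -0.05 T 0.402
```

Request:
step_arm(steps=[{"travel": [0.02,0,0],"turn": [0,0,0],"grip": 1},{"travel": [0.02,0,0],"turn": [0,0,0],"grip": 1},{"travel": [0.02,0,0],"turn": [0,0,0],"grip": 1},{"travel": [0.02,0,0],"turn": [0,0,0],"grip": 1},{"travel": [0.02,0,0],"turn": [0,0,0],"grip": 1},{"travel": [0.01,0,0],"turn": [0,0,0],"grip": 1},{"travel": [0.01,0,0],"turn": [0,0,0],"grip": 1},{"travel": [0.01,0,0],"turn": [0,0,0],"grip": 1},{"travel": [0.01,0,0],"turn": [0,0,0],"grip": 1},{"travel": [0.01,0,0],"turn": [0,0,0],"grip": 1}])

```text
time_s: 36.8
eef_pos: [440.8, 306.0, 115.1]
tcp_rot: [3.116, 0.38, -0.016]
ft_force: [-9.7, -2.2, 6.3]
opening: 0.1
gripper_force: 5.0
```

```bash
python3 -c "
from h import *
tq(5)"
```

```text
u -18.6 v 0.0 w 40.0 f xyz(vice) [-9.41  0.37  5.6 ] sd [0.43 0.45 0.34] t 37.05
phi 0.01 T 0.428
```

The torque reads 0.43 N m against about 0.26 free, which is clearly harder and mid-range for "well held". I stop here and back away.

Request:
step_arm(steps=[{"travel": [-0.2,0,0],"turn": [0,0,0],"grip": 1},{"travel": [-0.3,0,0],"turn": [0,0,0],"grip": 1},{"travel": [0,0,-0.5],"turn": [0,0,0],"grip": 1},{"travel": [0,0,-1],"turn": [0,0,0],"grip": 1},{"travel": [0,0,-1],"turn": [0,0,0],"grip": 1},{"travel": [-0.5,0.5,-1],"turn": [0,0,0],"grip": 1},{"travel": [-0.5,1,-1],"turn": [0,0,0],"grip": 1},{"travel": [0,1,-1],"turn": [0,0,0],"grip": 1},{"travel": [0,1,-1],"turn": [0,0,0],"grip": 1},{"travel": [0,1,-1],"turn": [0,0,0],"grip": 1}])

```text
time_s: 38.3
eef_pos: [439.5, 212.3, 267.4]
tcp_rot: [-3.118, -0.38, -0.006]
ft_force: [0.1, 1.4, 0.2]
opening: -0.0
gripper_force: 0.0
```

Request:
step_arm(steps=[{"travel": [0,1,0],"turn": [0,0,0],"grip": 1},{"travel": [0,1,0],"turn": [0,0,0],"grip": 1},{"travel": [0,1,0],"turn": [0,0,0],"grip": 1},{"travel": [0,1,0],"turn": [0,0,0],"grip": 1},{"travel": [0,1,0],"turn": [0,0,0],"grip": 1},{"travel": [0,1,0],"turn": [0,0,0],"grip": 1},{"travel": [0,0.5,0],"turn": [0,0,0],"grip": 1},{"travel": [0,0,0],"turn": [0,0,0],"grip": 1},{"travel": [0,0,0],"turn": [0,0,0],"grip": 1},{"travel": [0,0,0],"turn": [0,0,0],"grip": 1}])

```text
time_s: 39.55
eef_pos: [469.2, 87.2, 265.6]
tcp_rot: [-3.118, -0.381, -0.0]
ft_force: [-0.3, -0.1, 0.9]
opening: -0.3
gripper_force: 0.0
```

Run:
```python
from h import *
balls()
W=np.nanmedian([shot('top')[2] for _ in range(4)],0); p,d,_=shot('top')
q=W-HUB;u=q@X+50;v=q@Y;z=W[...,2]
for n in range(18,64,8):
    print(n,[ (v[k].min().round(1),v[k].max().round(1)) for s in(1,-1) for k in [(u>n)&(u<n+8)&(z>48)&(z<60)&(v*s>5)&(v*s<60)] if k.any()])
k=(z>105)&(z<120)&(abs(u-90+50)<35)&(abs(v)<35); print(k.sum(),np.array(cv2.minEnclosingCircle(np.stack([u[k]-40,v[k]],-1).astype(np.float32)),object),z[k].mean())
cv2.imwrite('pics/t3.png',cv2.resize(p[180:265,200:300],None,fx=6,fy=6)[:,:,::-1])
```

```text
-62 22 u -50.8 wmax 8.3
-40 18 u -30.1 wmax 5.9
-20 40 u -7.6 wmax 56.1
0 31 u 7.3 wmax 58.3
20 16 u 30.3 wmax 5.1
40 22 u 48.7 wmax 7.2
18 []
26 []
34 []
42 [(np.float64(59.5), np.float64(59.5))]
50 []
58 []
0 [(0.0, 0.0) 0.0] nan<stdin>:7: RuntimeWarning: Mean of empty slice.
  ret = ret.dtype.type(ret / rcount)
```

View pics/t3.png

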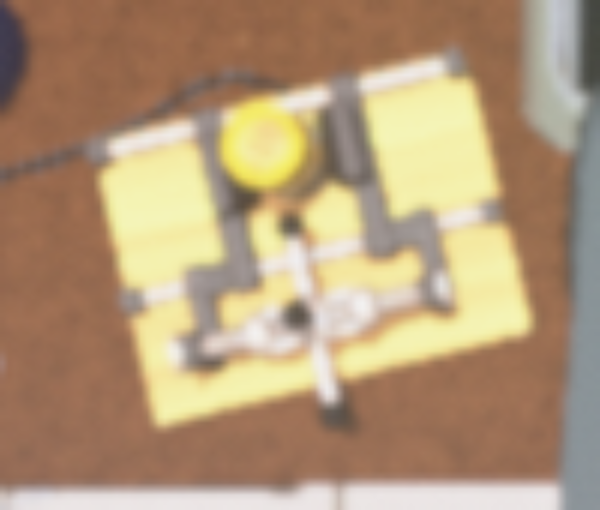

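The top view shows the jar lid at (265,147) between the jaws, with the bars square (top ball straight up). That makes about 2.95 rad turned. I'll check the jaws and the jar numerically, since my last script had the wrong offset sign.

Run:
```python
from h import *
W0=np.load('topW.npy'); W=np.nanmedian([shot('top')[2] for _ in range(5)],0)
for W in(W0,W):
    q=W-HUB;u=q@X-50;v=q@Y;z=W[...,2]
    for n in (26,34,42,50):
        print(n,[ (v[k].min().round(1),v[k].max().round(1)) for s in(1,-1) for k in [(u>n)&(u<n+8)&(z>48)&(z<60)&(v*s>12)&(v*s<65)] if k.any()])
    k=(z>105)&(z<120)&(abs(u-40)<35)&(abs(v)<35)
    if k.any(): print(k.sum(),cv2.minEnclosingCircle(np.stack([u[k]-40,v[k]],-1).astype(np.float32)),z[k].mean(),np.ptp(z[k]))
print(read_state()['time_s'])
```

```text
26 [(np.float64(33.2), np.float64(56.0)), (np.float64(-52.4), np.float64(-34.7))]
34 [(np.float64(33.1), np.float64(53.7)), (np.float64(-54.0), np.float64(-34.6))]
42 [(np.float64(33.0), np.float64(55.3)), (np.float64(-53.2), np.float64(-35.2))]
50 [(np.float64(33.3), np.float64(53.3)), (np.float64(-53.8), np.float64(-34.0))]
26 [(np.float64(20.8), np.float64(41.5)), (np.float64(-39.6), np.float64(-18.5))]
34 [(np.float64(28.3), np.float64(40.9)), (np.float64(-40.8), np.float64(-23.7))]
42 [(np.float64(30.0), np.float64(42.0)), (np.float64(-40.9), np.float64(-22.2))]
50 [(np.float64(29.5), np.float64(40.6)), (np.float64(-40.8), np.float64(-21.8))]
157 ((-1.0341414213180542, -0.8280870914459229), 21.332605361938477) 111.60060383546167 11.174153386432636
40.1
```

The pad faces measure about 41–42 mm apart on the 44 mm jar. That is roughly 1 mm of squeeze per side (about 20 N), which fits the torque. The jar is 1.3 mm off the seat and the arm is clear.

```bash
python3 -c "
from workcell import *
print(finish_job())"
```

```text
the job is handed in; nothing more can be done
None
```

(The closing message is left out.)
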